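# Fit the filter cassette and hold the suction gate half open

## Robot

A 6-joint arm with a two-finger parallel gripper is mounted at the origin on the work surface. World frame = base frame: x ahead of the robot, y to its left, z up, the work surface at z = 0. Lengths are in m, angles in rad, forces in N, time in s.
With the tool pointing down it reaches from about 0.35 to 0.85 m from the base axis. Payload 8.1 kg.
Tool frame: the origin (TCP) lies at the very end of the fingers, on their centre line; the grasp point (between the pads) lies 19 mm behind it (robot.pinch_z is the distance from the TCP to the grasp point, in m); x points along the fingers, z is the direction in which the jaws open and shut, and the axes are right-handed (so a half turn about x gives the same grasp; the last joint's range is limited). The gripper opens to 93 mm and grips with 3 to 60 N. Pads are 15 mm wide; open, the fingers measure 128 mm over their backs; the gripper's body (75 mm by 188 mm) begins 65 mm behind the grasp point.
Start: joints at [-1.345, 0.13, 1.488, -0, 1.523, -0.085], TCP at [0.184, -0.571, 0.219] pointing down, gripper open.
Joint ranges: [-2.96, 2.96], [-0.89, 2.26], [0.02, 2.5], [-1.34, 4.48], [0, 2.73], [-2.66, 2.66]. Speed limits (rad/s): [2.39, 2.39, 2.79, 3.14, 3.14, 3.14].

## Interface

Orientations are given as a rotation vector (axis times angle).
In Python, from plant import robot, optics, ticket gives the robot as it stands.
- The arm moves only by the tool jog_arm, never from a script. Its argument "targets" is a list of rows, each a list of 7 numbers: the shift along the tool's x, y, z in cm, then the turn, a rotation vector about the tool's x, y, z in degrees, then the closure, from 0 (fully open) to 1 (shut). In form: [[dx, dy, dz, ax, ay, az, grip], ...]. A call has 1 to 5 rows; each row is the pose to reach, as a shift and turn from the pose measured when the call began, along the tool's axes at that moment; what a row does not reach only later rows make up. A row lasts 1/8 s, in which the tool goes at most 62.5 mm and 10.7 degrees, less where a joint would pass 70% of its speed; a pose out of reach is approached as far as the arm can. A call with a gripper value outside its range is refused whole. The fingers move at their own pace and stop on an object; "squeeze" is the grip in N (left out, the last holds). Time passes only in rows, so rows that repeat a pose let the fingers close. It gives the time, the measured TCP pose, the force and the opening at its end, in the units of the state.
- robot.read_state(): the state, without advancing time (a new reading comes with each control period).
- optics.read_camera(name): name is "scene" or "top"; returns a dict with "frame" (480x640x3 uint8, red, green, blue), "vertical_fov" (degrees; the focal length in pixels is half the picture's height over the tangent of half this angle, whatever the lens; pixels are square), "cx", "cy" (the principal point, pixels), "R" (3x3) and "t" (3): a world point X has camera coordinates R X + t. Camera axes: x right, y down, z forward; pixel columns grow to the right and rows downward; lengths in m; the calibration is good to about 2 mm. A picture is of the moment at which its call begins. There is no depth.
- ticket.close_job(): hands the job in, once; it reports no verdict.
The state is a dict: "t": time; "q": joint angles; "dq": joint speeds; "joint_torque": joint torques, N m; "tool_pos": TCP position; "orientation": TCP orientation; "force": force on the tool from outside, world axes, zero at the start; "wrist_torque": the same for the moment, N m; "opening": finger opening in m.
Only numpy, scipy, OpenCV 4.12 (cv2) and the standard library are available. Lean on these libraries where they do the work, as an engineer would, in place of code of your own. Each camera call takes 0.05 s, during which the arm holds its last target.

## Task

Slide the loose filter cassette into the rail on the glue-fume extractor's deck until it clicks home at the end stop, and let go of it. Then slide the spring-shut suction gate beside it half open and hold it still there: finish while still holding the gate at half travel with the gripper, do not let go of it. Leave everything else where it is.

Things in the scene. Friction and masses are not known exactly. Their poses are not given: they have to be found in the camera images.
- cassette_mid (a point): Centre of the filter cassette, a loose grey plastic piece (about 0.25 kg, 66 mm tall) upright on the bench; 33 mm above its underside, z up. On top, centred, is its grip block: 20 mm (own x) x 40 mm (own y), from 34 to 66 mm above the underside, to be taken from above. Half a turn leaves it the same; it fits either way.
- cassette: The same cassette; origin at the centre of its underside, z up. From below: flange plate 70 mm (own x) x 90 mm (own y) x 8 mm with a groove 19 mm wide, 5 mm deep across its underside (along own y, midway); body 70 x 60 x 26 mm with pale pleats in its sides; the grip block.
- extractor: Fixed grey housing, 240 x 250 mm, with a flat grey deck 60 mm above the bench, standing at some yaw. Origin on the bench under it. The rail is on the deck's +y side, the suction gate on its -y side; the rail and the gate both run along its x.
- dock (a point): Point on the deck where the middle of the cassette's underside lies when fully home. x: along the rail, inward; y across, z up. Cassette x lies along this x. End stop face at x = +36 mm. From x = -40 mm to the stop inward lips (11 to 15 mm above the deck, 75 mm apart) cover the flange, so it must be slid in, not dropped in.
- rail_mouth (a point): Mid-point of the rail's mouth, on the deck, 95 mm before the dock; axes as the dock's. Steel guides 15 mm tall: straight and 95 mm apart inside from 30 mm beyond this point on, flared before that to about 115 mm here. The deck is open and flat for 65 mm before it: set the cassette down with its middle 15 mm before this point and slide it along +x.
- catch (a joint): Sprung roller at the dock, m pushed down: 0 = up, 3 mm out of the deck (also when clicked into the cassette's groove); 0.003 = flush, under the flange. The flange rides over it (some 4 to 12 N of push in all); once in the groove it holds the cassette home.
- gate (a joint): Opening of the suction gate, m: 0 shut, 0.030 half, 0.060 fully open. A steel plate sliding on the deck along the dock's +x; a spring shuts it again (about 3 N at the start, 8 N at half, 13 N at full). Three black ridges on the deck beside it mark where the black line at its tab stands when shut, half and fully open.
- gate_tab (a point): Middle of the gate's upright steel tab, 28 mm above the deck; moves with the gate. Tab: 14 mm along the travel, 30 mm across, from 5 to 47 mm above the deck; plate and runners round it are at most 6 mm above the deck. Axes as the dock's, x = opening direction. Shut, it is at dock x = -93 mm, y = -130 mm.
- glue_jar: low glue jar with a white cap, 64 mm across, 60 mm tall, on the bench near the cassette; bystander. Origin: centre of its underside.
- eyelet_tin: small bare metal tin, 32 mm across, 30 mm tall, standing on the extractor's deck behind the gate; bystander. Origin: centre of its underside.
- tape_roll: cardboard-coloured roll of tape lying flat, 100 mm across, 25 mm tall; bystander. Origin: centre of its underside.
- hammer: hammer lying on the bench, left of the robot; bystander
- flask: black drinking flask, 66 mm across, 210 mm tall, left of the extractor; bystander. Origin: centre of its underside.
- primer_bottle: yellowish plastic bottle with a white cap, 60 mm across, 150 mm tall, at the far edge; bystander. Origin: centre of its underside.
- sole_block: black rubber block, 100 x 70 x 30 mm, right of the robot; bystander. Origin: centre of its underside.
Mind the look-alikes: they are no part of the job. What is shaped like the cassette but purple or turquoise is not meant.

How it is judged:
By the outcome, as a careful person would: the job done as asked, in the order asked, and still so for the second after the job is handed in, while the arm keeps its last pose, push and grip.
It also fails if it takes over 51 s, if anything falls off the work surface, if the arm or the gripper's body presses on something with over 40 N, if the wrist force passes 120 N, or if a joint passes its speed limit or range.

## Working session

There is one attempt and no reset: what is moved stays moved. The work goes in short steps, Python scripts to look and compute and a tool call to move; the robot and the scene stay as the last step left them, time stands still between calls to the robot, and variables do not carry over. Pictures are saved under pics/ and viewed, and the job is handed in when it is done.

Besides the shell and the picture viewer there is one more tool, called after "Request:" as a command line: name --pt "numbers of a row" for each row, then --argument value for the rest. jog_arm: Moves the arm, as the interface text tells. Its arguments: {"type":"object","properties":{"targets":{"type":"array"},"squeeze":{"type":"number"}},"required":["targets"]}

```bash
mkdir -p pics; ls; python3 - <<'E'
from plant import robot, optics, ticket
import cv2,numpy as np
print(robot.read_state())
for n in ("scene","top"):
    c=optics.read_camera(n); cv2.imwrite(f"pics/{n}0.png",c["frame"][:,:,::-1])
    np.savez(f"pics/{n}0.npz",**c)
    print(n,c["vertical_fov"],c["cx"],c["cy"],c["R"],c["t"],[k for k in c])
E
```

```text
pics
{'t': 0.0, 'q': array([-1.34542831e+00,  1.31150727e-01,  1.48925019e+00,  1.05131352e-06,
        1.52298288e+00, -8.54243932e-02]), 'dq': array([-0.00025105, -0.00075734,  0.00077903,  0.00137905,  0.00044827,
        0.0016277 ]), 'joint_torque': array([-1.57786915e-03, -5.59838784e+01, -4.91765606e+01,  7.61963823e-02,
        3.51339590e-02, -1.29298564e-04]), 'tool_pos': array([ 0.18337193, -0.5707129 ,  0.21760965]), 'orientation': array([ 0.97844132,  1.34173572, -0.97649074]), 'force': array([1.21534079, 0.96836005, 0.7084506 ]), 'wrist_torque': array([ 0.00941514,  0.00505706, -0.01155345]), 'opening': 0.09267014094936438}
scene 56.42024863701802 320.8991118113476 235.68983601908627 [[-0.43010239  0.90265323  0.01513521]
 [ 0.58436579  0.29114337 -0.7574643 ]
 [-0.68813412 -0.31694271 -0.65270112]] [ 0.23688515 -0.21953361  1.5539299 ] ['frame', 'vertical_fov', 'cx', 'cy', 'R', 't']
top 48.99587939689651 314.90150041036287 238.12693229572687 [[ 0.02875103 -0.99956525  0.00653371]
 [-0.99582865 -0.02920858 -0.0864417 ]
 [ 0.08659496 -0.00402117 -0.99623549]] [-0.05585417  0.51892543  1.49079395] ['frame', 'vertical_fov', 'cx', 'cy', 'R', 't']
```

```bash
sleep 1
```

```text
(no output)
```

View pics/scene0.png

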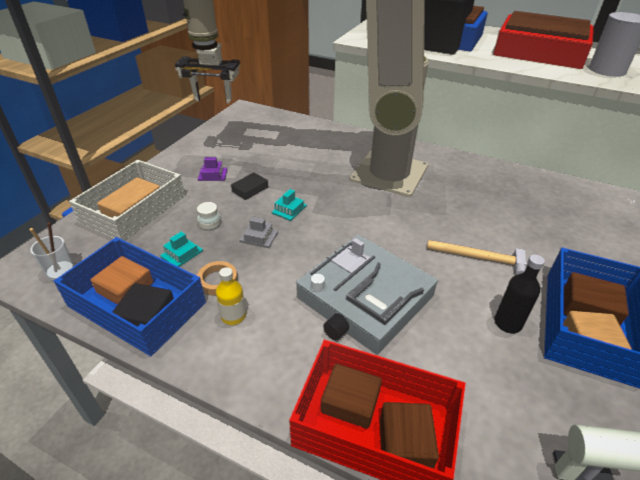

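View pics/top0.png

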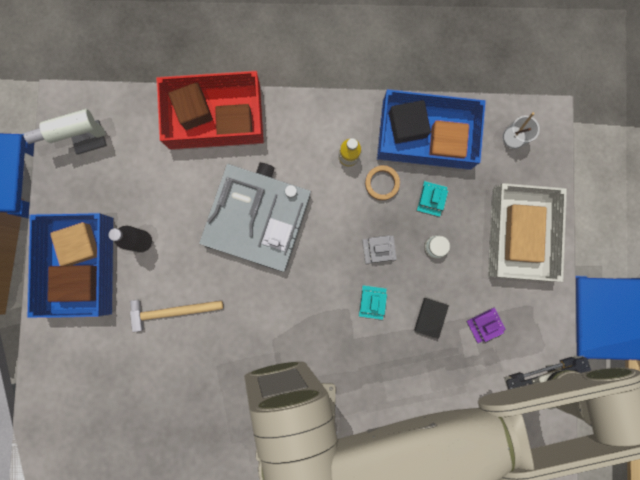

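The top view shows the grey cassette at about (380,249) and the extractor around (257,218). The jar is at (437,247). I'll enlarge both areas.

```bash
python3 - <<'E'
import cv2
t=cv2.imread("pics/top0.png"); s=cv2.imread("pics/scene0.png")
def crop(im,x0,y0,x1,y1,k,n):
    c=cv2.resize(im[y0:y1,x0:x1],None,fx=k,fy=k,interpolation=cv2.INTER_CUBIC)
    for x in range(x0,x1,10):
        cv2.putText(c,str(x),((x-x0)*k,8),0,.3,(0,0,255),1); cv2.line(c,((x-x0)*k,10),((x-x0)*k,14),(0,0,255),1)
    for y in range(y0,y1,10):
        cv2.putText(c,str(y),(0,(y-y0)*k+3),0,.3,(0,0,255),1)
        cv2.line(c,(20,(y-y0)*k),(24,(y-y0)*k),(0,0,255),1)
    cv2.imwrite(n,c)
crop(t,195,155,320,275,5,"pics/tdeck.png")
crop(t,355,225,405,275,10,"pics/tcas.png")
crop(s,285,230,445,350,5,"pics/sdeck.png")
crop(s,230,205,290,255,10,"pics/scas.png")
E
```

```text
(no output)
```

View pics/tdeck.png

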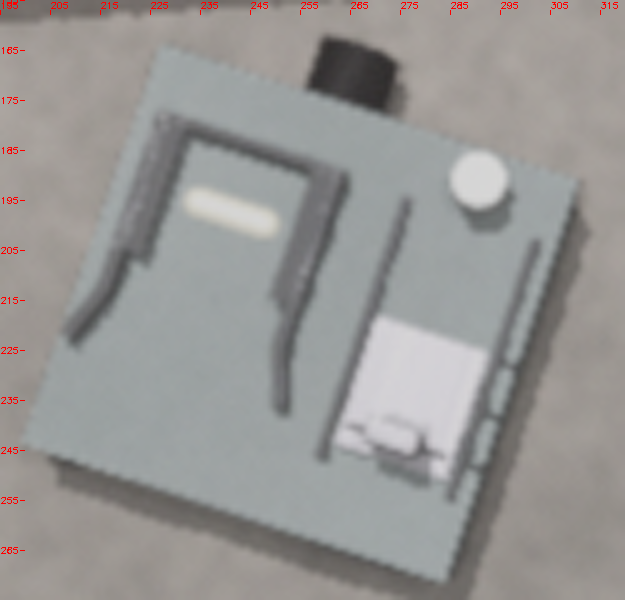

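View pics/tcas.png

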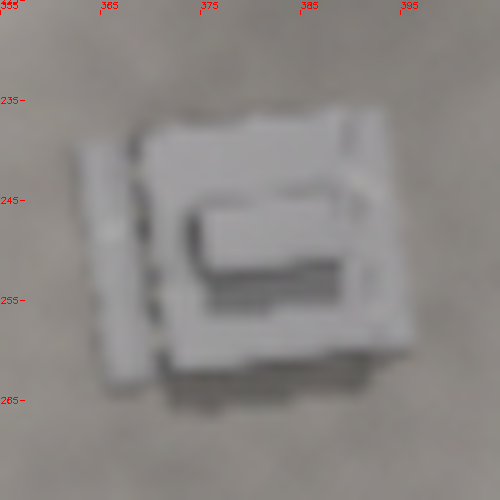

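View pics/sdeck.png

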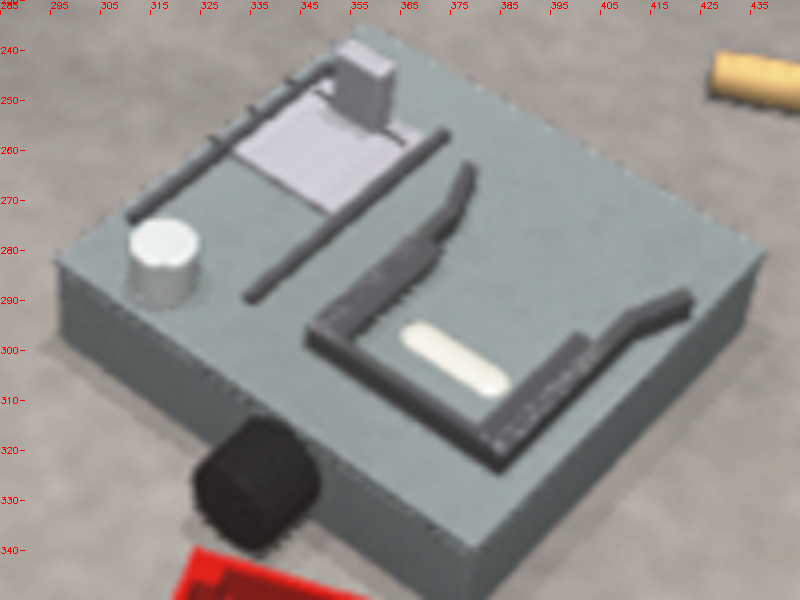

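View pics/scas.png

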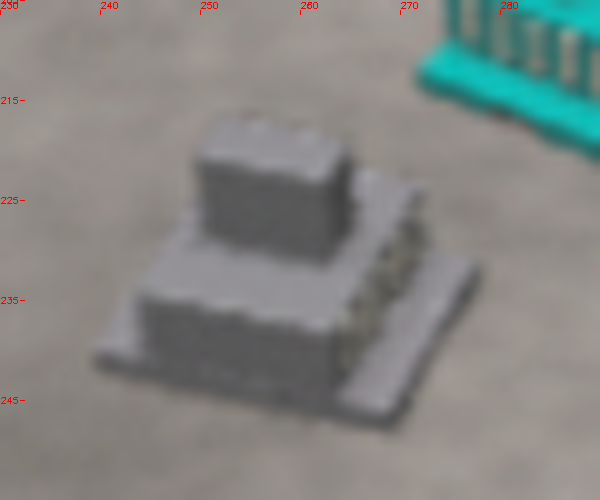

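```bash
cat > h.py <<'E'
import numpy as np, cv2
from scipy.optimize import least_squares
def load(n):
    d=np.load(f"pics/{n}.npz"); return {k:d[k] for k in d}
def proj(c,X):
    f=240/np.tan(np.radians(float(c["vertical_fov"]))/2)
    p=np.atleast_2d(X)@c["R"].T+c["t"]
    return p[:,:2]/p[:,2:]*f+[float(c["cx"]),float(c["cy"])]
def tf(p,L):
    L=np.atleast_2d(L).astype(float); c,s=np.cos(p[2]),np.sin(p[2])
    return np.c_[p[0]+c*L[:,0]-s*L[:,1],p[1]+s*L[:,0]+c*L[:,1],L[:,2]+(p[3] if len(p)>3 else 0)]
def fit(obs,p0):
    # obs: list of (cam, local mm, px)
    def r(p): return np.concatenate([(proj(c,tf(p,np.array(l)/1000))-u).ravel() for c,l,u in obs])
    s=least_squares(r,p0,loss="soft_l1"); return s.x,r(s.x).reshape(-1,2)
E
cat > fit0.py <<'E'
from h import *
T=load("top0");S=load("scene0")
tc=lambda x,y:(355+x/10-.45,225+y/10-.45)
sc=lambda x,y:(230+x/10-.45,205+y/10-.45)
td=lambda x,y:(195+x/5-.4,155+y/5-.4)
sd=lambda x,y:(285+x/5-.4,230+y/5-.4)
o=[(T,(35,45,8),tc(78,143)),(T,(35,-45,8),tc(385,108)),(T,(-35,-45,8),tc(412,345)),(T,(-35,45,8),tc(107,388)),
(T,(10,20,66),tc(197,207)),(T,(-10,20,66),tc(207,270)),(T,(-10,-20,66),tc(342,262)),
(S,(35,45,8),sc(388,405)),(S,(35,-45,8),sc(97,355)),(S,(-35,45,8),sc(480,265)),
(S,(35,30,34),sc(340,325)),(S,(35,-30,34),sc(140,297)),(S,(-35,30,34),sc(425,185)),
(S,(10,-20,66),sc(200,155)),(S,(10,20,66),sc(325,180)),(S,(-10,20,66),sc(350,155)),(S,(-10,-20,66),sc(215,118))]
p,r=fit(o,[.5,-.1,0]); print("cassette",p,np.degrees(p[2]));print(r.round(1).tolist())
# extractor / dock frame, z offset fixed deck .06
o=[(T,(0,0,63),td(232,211)),(S,(0,0,63),sd(455,358)),
# guides inner, mouth ends z=75: left end outer, right end
(T,(-93,-130,107),td(397,434)) ,(S,(-93,-130,107),sd(366,58)),
(T,(36,37.5,75),td(190,136)),(T,(36,-37.5,75),td(310,175)),
(S,(36,37.5,75),sd(490,435)),(S,(36,-37.5,75),sd(350,337))]
p,r=fit(o,[.6,.15,-.3]); print("dock",p,np.degrees(p[2]));print(r.round(1).tolist())
# deck corners own frame
w=[td(163,45),td(580,180),td(447,583),td(25,447)]
l=[(120,125,60),(120,-125,60),(-120,-125,60),(-120,125,60)]
o=[(T,a,b) for a,b in zip(l,w)]+[(S,(-120,-125,60),sd(362,25)),(S,(120,-125,60),sd(58,260)),(S,(120,125,60),sd(472,547)),(S,(-120,125,60),sd(766,252))]
e,r=fit(o,[.6,.15,-.3]); print("housing",e,np.degrees(e[2]));print(r.round(1).tolist())
c,s=np.cos(e[2]),np.sin(e[2]);d=p[:2]-e[:2];print("dock in housing",c*d[0]+s*d[1],-s*d[0]+c*d[1])
E
python3 fit0.py
```

```text
cassette [ 0.49487043 -0.22574914  0.16336993] 9.360407314951253
[[-1.0, 0.5], [-1.1, -0.2], [-0.2, 0.0], [-0.5, -0.1], [-0.8, -0.0], [-0.8, 0.8], [-0.1, -0.3], [0.1, 0.8], [-0.7, -0.4], [-0.4, -0.6], [-0.8, 0.7], [-1.0, -0.6], [-0.2, -0.6], [-1.2, -0.1], [-0.2, 0.1], [0.0, -1.8], [0.2, -0.7]]
dock [ 0.62473846  0.1737843  -0.27330702] -15.659338981856754
[[-1.2, 0.9], [0.1, -0.9], [-1.3, 0.2], [-0.9, -0.3], [-2.1, -0.9], [-0.6, -0.8], [-2.1, -1.9], [-1.0, 0.4]]
housing [ 0.57169125  0.13053148 -0.28579947] -16.375103564211813
[[-0.9, -0.1], [-0.5, -0.1], [-0.6, 0.3], [-1.1, -0.3], [-0.4, -1.1], [-1.7, -0.5], [-0.2, 0.4], [-0.4, -1.0]]
dock in housing 0.03870139106274277 0.05645365207138639
```

```bash
cat >> fit0.py <<'E'
print("---joint")
tab=[(T,(-93,-130,107),td(397,434)) ,(S,(-93,-130,107),sd(366,58)),(T,(0,0,63),td(232,211)),(S,(0,0,63),sd(455,358)),(T,(36,-37.5,75),td(310,175)),(S,(36,-37.5,75),sd(350,337)),(T,(36,37.5,75),td(190,136)),(S,(36,37.5,75),sd(490,435))]
cas=[(T,(35,45,8),tc(78,143)),(T,(35,-45,8),tc(385,108)),(T,(-35,-45,8),tc(412,345)),(T,(-35,45,8),tc(107,388)),
(T,(10,20,66),tc(197,207)),(T,(-10,20,66),tc(207,270)),(T,(-10,-20,66),tc(342,262)),
(S,(35,45,8),sc(388,405)),(S,(35,-45,8),sc(97,355)),(S,(-35,45,8),sc(480,265)),
(S,(35,30,34),sc(340,325)),(S,(35,-30,34),sc(140,297)),(S,(-35,30,34),sc(425,185)),
(S,(10,-20,66),sc(200,155)),(S,(10,20,66),sc(325,180)),(S,(-10,20,66),sc(350,155))]
def res(v):
    q,cs,off=v[:3],v[3:6],{id(T):v[6:8],id(S):v[8:10]}
    R=[]
    for c,l,u in o: R.append(proj(c,tf(q,np.array(l)/1000))[0]+off[id(c)]-u)
    for c,l,u in tab: R.append(proj(c,tf(q,(np.array(l)+[v[10]*1000,v[11]*1000,0])/1000))[0]+off[id(c)]-u)
    for c,l,u in cas: R.append(proj(c,tf(cs,np.array(l)/1000))[0]+off[id(c)]-u)
    return np.r_[np.ravel(R)/.6, v[6:10]/.8,(v[10]-.04)/.001]
s=least_squares(res,np.r_[e,.495,-.226,.16,0,0,0,0,.04,.057],loss="soft_l1")
v=s.x; print(v.round(4)); print((res(v)[:-5]*.6).reshape(-1,2).round(1).tolist())
q=v[:3]; D=tf(q,(v[10],v[11],0.06))[0]; print("dock",D,np.degrees(q[2]))
dk=np.r_[D[:2],q[2]]
print("mouth-15",tf(dk,(-.110,0,.06)),"tab",tf(dk,(-.093,-.130,.088)),"cas",v[3:6],np.degrees(v[5]))
E
python3 fit0.py | sed -n '/joint/,$p'
python3 - <<'E'
from plant import robot
from scipy.spatial.transform import Rotation as R
s=robot.read_state();print(R.from_rotvec(s["orientation"]).as_matrix().round(3))
E
```

```text
---joint
[ 0.5713  0.1308 -0.2844  0.4947 -0.2253  0.1529  0.9029 -0.0661  0.4097
  0.4175  0.0398  0.0562]
[[-0.2, -0.0], [0.3, -0.1], [0.3, 0.3], [-0.3, -0.1], [0.1, -0.7], [-1.1, -0.1], [0.5, 0.7], [0.2, -0.7], [-0.9, 0.4], [0.1, 0.2], [-0.2, 0.7], [0.4, -0.4], [0.5, -0.9], [-0.8, 0.7], [-1.0, -1.2], [-2.1, -1.4], [-0.2, 0.3], [-0.2, -0.0], [0.4, 0.2], [0.1, -0.3], [-0.0, -0.1], [-0.1, 0.7], [0.6, -0.3], [0.4, 1.3], [-0.2, -0.2], [0.3, -0.1], [-0.4, 1.2], [-0.5, -0.3], [0.4, -0.1], [-0.6, 0.2], [0.4, 0.5], [0.6, -1.3]]
dock [0.62520088 0.17357852 0.06      ] -16.292581163502156
mouth-15 [[0.5196183  0.20443819 0.06      ]] tab [[0.49946509 0.07488955 0.088     ]] cas [ 0.49468743 -0.22531577  0.15294214] 8.762939065582518
[[-0.     0.952  0.306]
 [ 0.002  0.306 -0.952]
 [-1.     0.    -0.002]]
```

```bash
cat > go.py <<'E'
import sys,numpy as np
from plant import robot
from scipy.spatial.transform import Rotation as R
def go(x,y,z,adeg):
    s=robot.read_state(); M=R.from_rotvec(s["orientation"]).as_matrix()
    a=np.radians(adeg); X=np.array([0,0,-1.]);Z=np.array([np.cos(a),np.sin(a),0]);N=np.c_[X,np.cross(Z,X),Z]
    d=M.T@(np.array([x,y,z])-s["tool_pos"])*100
    r=np.degrees(R.from_matrix(M.T@N).as_rotvec())
    print("t",round(s["t"],2),"pos",s["tool_pos"].round(4),"F",s["force"].round(1),"open",round(s["opening"],4))
    print("move",d.round(2).tolist(),r.round(1).tolist())
if __name__=="__main__": go(*map(float,sys.argv[1:5]))
E
python3 go.py .4947 -.2253 .15 8.8
```

```text
t 0.1 pos [ 0.1834 -0.5707  0.2177] F [0.8 0.7 0.1] open 0.093
move [6.81, 40.2, -23.36] [-81.0, -0.1, -0.1]
```

Request:
jog_arm --pt "2 40.2 -23.4 -81 0 0 0.3" --pt "3 40.2 -23.4 -81 0 0 0.3" --pt "5 40.2 -23.4 -81 0 0 0.3" --pt "6.8 40.2 -23.4 -81 0 0 0.3" --pt "6.8 40.2 -23.4 -81 0 0 0.3" --squeeze 30

```text
t: 0.72
tool_pos: [0.3912, -0.3392, 0.1796]
orientation: [0.249, 1.557, -0.248]
force: [0.6, -0.7, 0.8]
opening: 0.065
```

```bash
python3 go.py .4947 -.2253 .15 8.8
```

```text
t 0.72 pos [ 0.3912 -0.3392  0.1796] F [ 0.6 -0.7  0.8] open 0.065
move [2.97, 14.04, 6.29] [-26.9, -0.0, -0.1]
```

Request:
jog_arm --pt "2.97 14.04 6.29 -26.9 0 0 0.3" --pt "2.97 14.04 6.29 -26.9 0 0 0.3" --pt "2.97 14.04 6.29 -26.9 0 0 0.3" --pt "2.97 14.04 6.29 -26.9 0 0 0.3" --pt "2.97 14.04 6.29 -26.9 0 0 0.3"

```text
t: 1.35
tool_pos: [0.4943, -0.2257, 0.1498]
orientation: [-0.118, 1.568, 0.12]
force: [0.3, 0.2, -0.3]
opening: 0.0654
```

```bash
cat > snap.py <<'E'
import sys,cv2,numpy as np
from plant import optics
# snap.py tag cam x0 y0 x1 y1 k
def snap(tag,cam,x0,y0,x1,y1,k):
    c=optics.read_camera(cam); np.savez(f"pics/{tag}.npz",**c)
    im=c["frame"][:,:,::-1]
    o=cv2.resize(im[y0:y1,x0:x1],None,fx=k,fy=k,interpolation=cv2.INTER_CUBIC)
    for x in range(x0,x1,10): cv2.putText(o,str(x),((x-x0)*k,8),0,.3,(0,0,255),1)
    for y in range(y0,y1,10): cv2.putText(o,str(y),(0,(y-y0)*k+3),0,.3,(0,0,255),1)
    cv2.imwrite(f"pics/{tag}.png",o)
snap(sys.argv[1],sys.argv[2],*map(int,sys.argv[3:]))
E
python3 go.py .4947 -.2253 .039 8.8; python3 snap.py s1 scene 190 120 310 260 4;python3 snap.py t1 top 320 190 440 310 5
```

```text
t 1.35 pos [ 0.4943 -0.2257  0.1498] F [ 0.3  0.2 -0.3] open 0.0654
move [11.08, 0.02, 0.06] [-0.1, -0.0, -0.1]
```

View pics/s1.png

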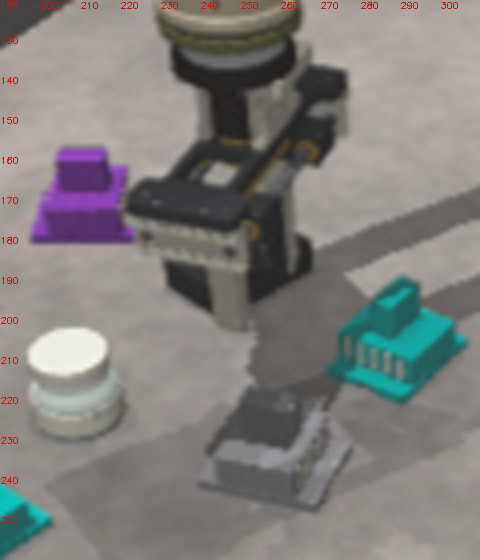

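View pics/t1.png

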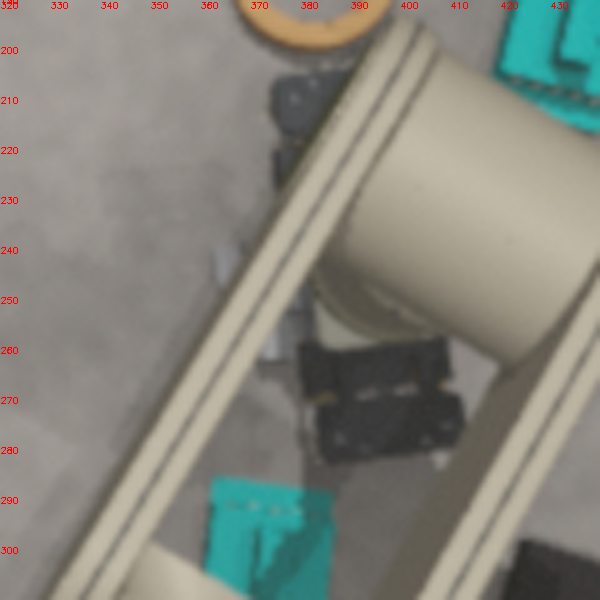

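```bash
python3 - <<'E'
from h import *
S=load("s1")
a=np.radians(8.8);z=np.array([np.cos(a),np.sin(a),0]);y=np.array([-z[1],z[0],0]);P=np.array([.4943,-.2257,.1498])
for d in (.0327,.050):
  for w in (-.0075,.0075): print(d,w,(proj(S,P+z*d+y*w)-[190,120])*4)
E
python3 - <<'E'
import cv2
im=cv2.imread("pics/s1.png");cv2.imwrite("pics/s1b.png",cv2.resize(im[220:360,140:340],None,fx=4,fy=4,interpolation=cv2.INTER_CUBIC)[:560])
E
```

```text
0.0327 -0.0075 [[226.04714965 322.98992926]]
0.0327 0.0075 [[247.37318259 327.19567256]]
0.05 -0.0075 [[215.08642946 338.16919783]]
0.05 0.0075 [[236.61653533 342.46223698]]
```

View pics/s1b.png

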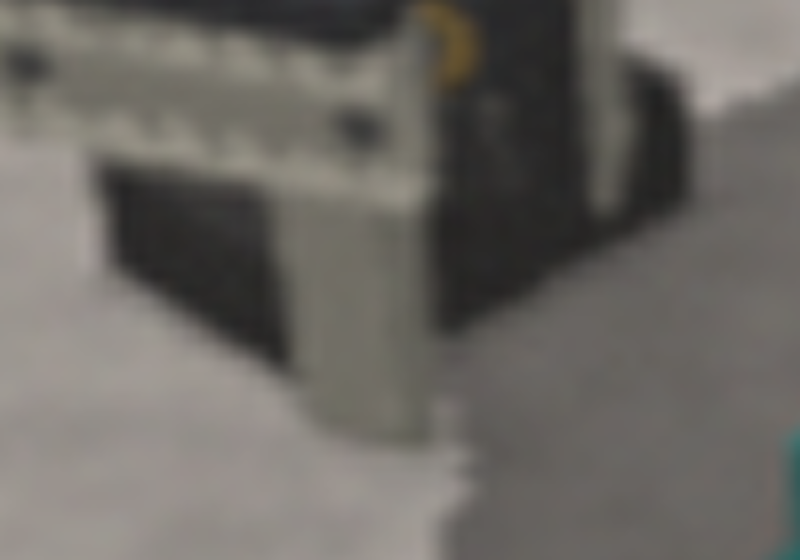

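Scene crop: the front fingertip lands within about 1 px of the prediction, so the calibration holds. The fingers straddle the grey cassette's block. Descending.

Request:
jog_arm --pt "5 0 0.05 0 0 0 0.3" --pt "9 0 0.05 0 0 0 0.3" --pt "11 0 0.05 0 0 0 0.3" --pt "11 0 0.05 0 0 0 0.3" --pt "11 0 0.05 0 0 0 0.6"

```text
t: 2.08
tool_pos: [0.4951, -0.2273, 0.0416]
orientation: [-0.117, 1.566, 0.117]
force: [0.3, 1.3, 0.7]
opening: 0.0594
```

Request:
jog_arm --pt "0 0 0 0 0 0 1" --pt "0 0 0 0 0 0 1" --pt "0 0 0 0 0 0 1" --pt "0 0 0 0 0 0 1" --pt "0 0 0 0 0 0 1"

```text
t: 2.7
tool_pos: [0.4951, -0.2273, 0.0417]
orientation: [-0.117, 1.566, 0.117]
force: [-2.8, 0.1, 2.0]
opening: 0.0197
```

```bash
python3 go.py .4947 -.2253 .15 8.8; python3 snap.py s2 scene 190 150 310 260 5
```

```text
t 2.7 pos [ 0.4951 -0.2273  0.0417] F [-2.8  0.1  2. ] open 0.0197
move [-10.83, 0.2, 0.01] [-0.2, 0.1, 0.0]
```

View pics/s2.png

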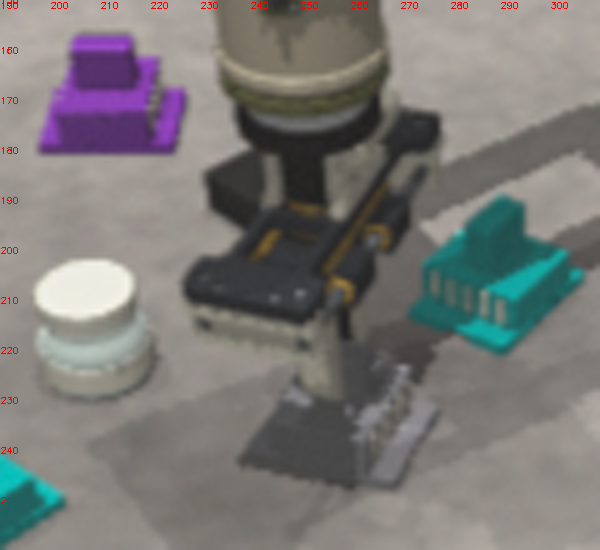

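Gripped at 19.7 mm opening, matching the 20 mm block. Lifting.

Request:
jog_arm --pt "-3 0 0 0 0 0 1" --pt "-7 0 0 0 0 0 1" --pt "-12 0 0 0 0 0 1" --pt "-16 0 0 0 0 0 1" --pt "-16 0 0 0 0 0 1"

```text
t: 3.38
tool_pos: [0.4968, -0.2283, 0.2053]
orientation: [-0.12, 1.561, 0.114]
force: [-1.0, 0.1, -3.6]
opening: 0.0194
```

```bash
python3 go.py .5196 .2044 .2 -16.3; python3 snap.py s3 scene 190 100 310 240 4
```

```text
t 3.38 pos [ 0.4968 -0.2283  0.2053] F [-1.   0.1 -3.6] open 0.0194
move [0.4, 42.45, 8.69] [24.9, 0.4, 0.2]
```

View pics/s3.png

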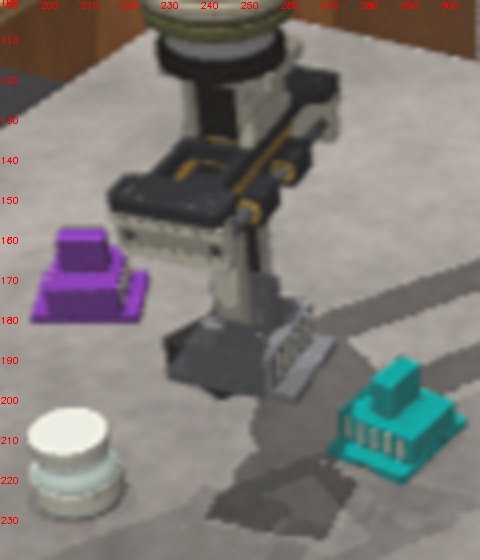

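```bash
cat > wf.py <<'E'
from h import *
def wire(c,M,o,x0,y0,k,img):
    # M columns cassette axes, o underside centre
    def box(x,y,z0,z1,col):
        P=np.array([[a*x,b*y,z]for z in(z0,z1) for a,b in((1,1),(1,-1),(-1,-1),(-1,1))])/1000
        u=((proj(c,P@M.T+o)-[x0,y0]+.5)*k).astype(int)
        for i in range(4):
            for a,b in((i,(i+1)%4),(i+4,(i+1)%4+4),(i,i+4)): cv2.line(img,tuple(u[a].tolist()),tuple(u[b].tolist()),col,1)
    box(35,45,0,8,(0,0,255));box(35,30,8,34,(0,255,0));box(10,20,34,66,(255,0,0))
E
cat > ov.py <<'E'
import sys
from wf import *
from plant import robot
from scipy.spatial.transform import Rotation as R
# ov.py tag x0 y0 k dy dz : hand-held cassette overlay
tag=sys.argv[1];x0,y0,k=map(int,sys.argv[2:5]);dy,dz=map(float,sys.argv[5:7])
s=robot.read_state();M=R.from_rotvec(s["orientation"]).as_matrix()
N=np.c_[M[:,2],-M[:,1]*-1,-M[:,0]]
N=np.c_[M[:,2],np.cross(-M[:,0],M[:,2]),-M[:,0]]
o=s["tool_pos"]+N@np.array([0,dy,dz])
c=load(tag);im=cv2.imread(f"pics/{tag}.png");wire(c,N,o,x0,y0,k,im)
cv2.imwrite(f"pics/{tag}_ov.png",im);print("yaw",np.degrees(np.arctan2(N[1,0],N[0,0])),"under",o,N[:,2])
E
python3 ov.py s3 190 100 4 0.002 -0.0417
```

```text
yaw 8.55924238032418 under [ 0.49534621 -0.22565007  0.16065401] [-0.00339637  0.00124563  0.99999346]
```

View pics/s3_ov.png

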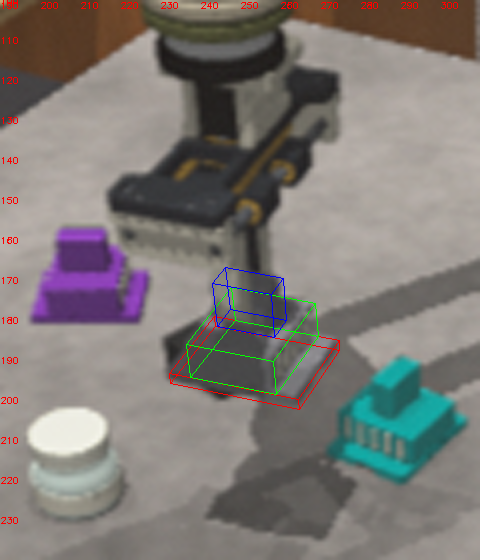

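```bash
python3 - <<'E'
import cv2
from h import *
c=load("s3");im=c["frame"][165:208,225:280,::-1]
cv2.imwrite("pics/s3z.png",cv2.resize(im,None,fx=13,fy=13,interpolation=cv2.INTER_CUBIC))
E
```

```text
(no output)
```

View pics/s3z.png

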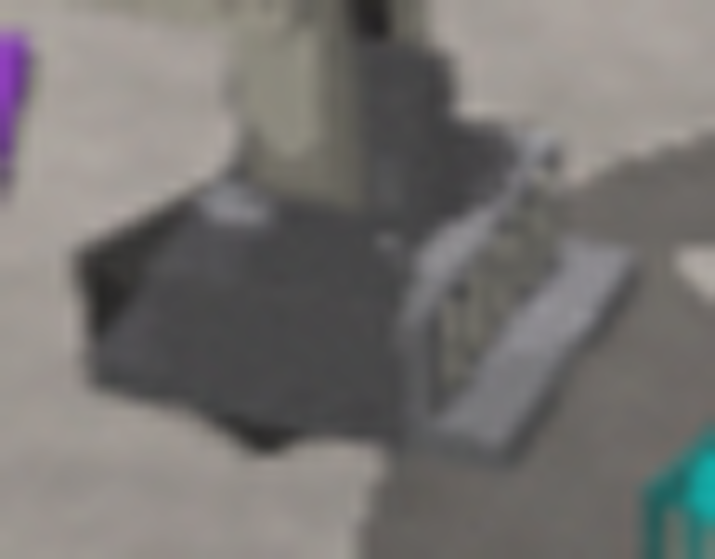

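The dark patches beside the held cassette are the black sole block behind it. The wireframe matches the cassette, so it hangs level. Carrying it over to the deck.

Request:
jog_arm --pt "0 42.3 8.7 24.9 0.4 0.2 1" --pt "0 42.3 8.7 24.9 0.4 0.2 1" --pt "0 42.3 8.7 24.9 0.4 0.2 1" --pt "0 42.3 8.7 24.9 0.4 0.2 1" --pt "0 42.3 8.7 24.9 0.4 0.2 1"

```text
t: 4.05
tool_pos: [0.5099, 0.0769, 0.1986]
orientation: [0.225, 1.567, -0.223]
force: [0.6, -0.3, -3.7]
opening: 0.0198
```

```bash
python3 go.py .5190 .2025 .2 -16.3
```

```text
t 4.05 pos [0.5099 0.0769 0.1986] F [ 0.6 -0.3 -3.7] open 0.0198
move [-0.12, 12.31, -2.67] [-0.1, -0.5, -0.0]
```

Request:
jog_arm --pt "0 6 -1.3 0 -0.3 0 1" --pt "0 10 -2.2 0 -0.5 0 1" --pt "0 12.3 -2.7 0 -0.5 0 1" --pt "0 12.3 -2.7 0 -0.5 0 1" --pt "0 12.3 -2.7 0 -0.5 0 1"

```text
t: 4.68
tool_pos: [0.5176, 0.2016, 0.1966]
orientation: [0.223, 1.562, -0.226]
force: [0.1, -0.0, -3.3]
opening: 0.0201
```

```bash
python3 go.py .5190 .2025 .107 -16.3; python3 snap.py s4 scene 290 140 450 330 3;python3 ov.py s4 290 140 3 0.002 -0.0417; python3 snap.py t4 top 190 150 320 280 4;python3 ov.py t4 190 150 4 0.002 -0.0417
```

```text
t 4.67 pos [0.5176 0.2016 0.1966] F [ 0.1 -0.  -3.3] open 0.0201
move [8.96, 0.14, 0.13] [-0.1, -0.1, 0.1]
yaw -16.398788591046976 under [0.51843921 0.20327177 0.15551723] [0.00168477 0.00106157 0.99999802]
yaw -16.426934515270553 under [0.51879216 0.20319441 0.15602211] [8.70295902e-04 7.43261081e-04 9.99999345e-01]
```

View pics/s4_ov.png

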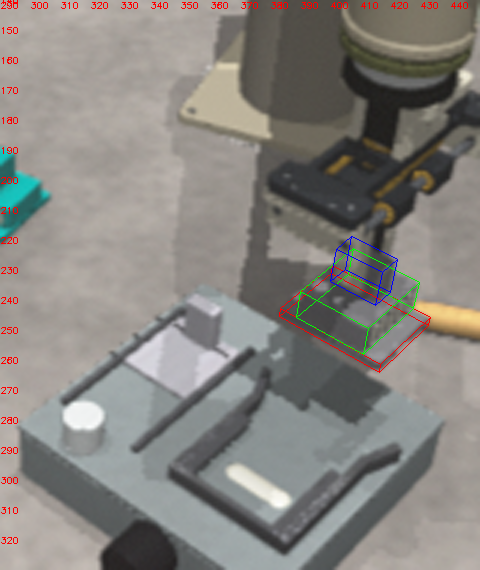

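View pics/t4_ov.png

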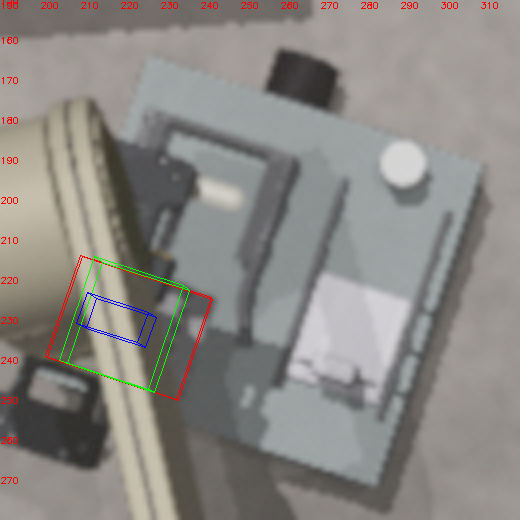

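Request:
jog_arm --pt "3 0 0 0 0 0 1" --pt "6 0.1 0.1 0 0 0 1" --pt "8.2 0.14 0.13 0 0 0 1" --pt "9 0.14 0.13 0 0 0 1" --pt "9 0.14 0.13 0 0 0 1"

```text
t: 5.4
tool_pos: [0.5197, 0.2016, 0.1075]
orientation: [0.225, 1.56, -0.227]
force: [-0.6, 0.3, -2.5]
opening: 0.0198
```

```bash
python3 go.py .5190 .2025 .102 -16.3; python3 snap.py s5 scene 330 190 450 330 4;python3 ov.py s5 330 190 4 0.002 -0.0417
```

```text
t 5.4 pos [0.5197 0.2016 0.1075] F [-0.6  0.3 -2.5] open 0.0198
move [0.55, 0.07, -0.09] [-0.2, -0.1, 0.1]
yaw -16.46217450168095 under [0.52086446 0.20380114 0.06677581] [8.41052443e-05 5.63835380e-04 9.99999838e-01]
```

View pics/s5.png

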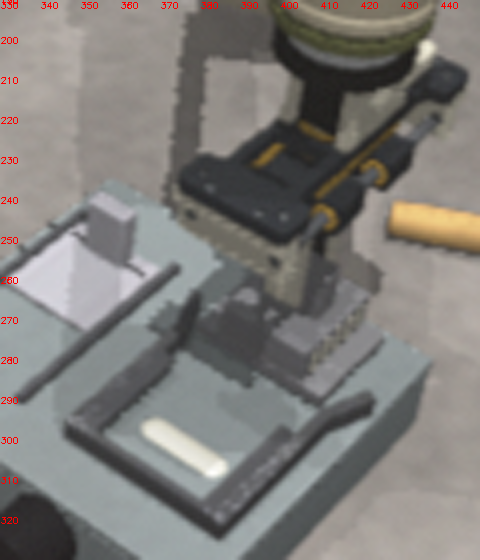

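View pics/s5_ov.png

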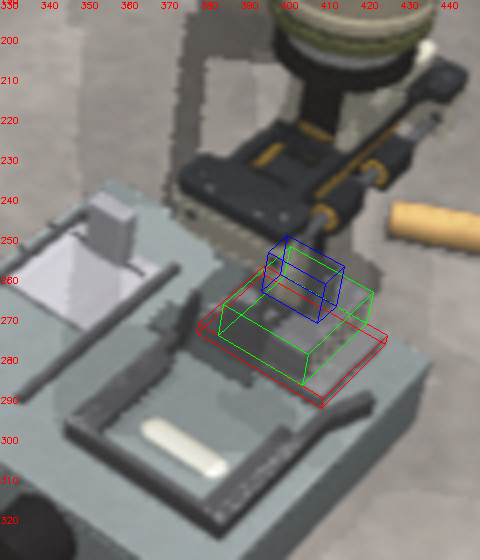

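Request:
jog_arm --pt "0.3 0.05 -0.1 0 0 0 1" --pt "0.55 0.05 -0.1 0 0 0 1" --pt "0.6 0.05 -0.1 0 0 0 1" --pt "0.6 0.05 -0.1 0 0 0 1"

```text
t: 5.95
tool_pos: [0.5194, 0.2027, 0.1025]
orientation: [0.225, 1.559, -0.226]
force: [-0.6, -0.6, -4.2]
opening: 0.0196
```

```bash
python3 go.py .5190 .2025 .102 -16.3
```

```text
t 5.95 pos [0.5194 0.2027 0.1025] F [-0.6 -0.6 -4.2] open 0.0196
move [0.05, -0.03, -0.04] [-0.2, 0.0, 0.0]
```

Request:
jog_arm --pt "0.1 0 0 0 0 0 1" --pt "0.15 0 0 0 0 0 1" --pt "0.15 0 0 0 0 0 1"

```text
t: 6.32
tool_pos: [0.5197, 0.2026, 0.1021]
orientation: [0.225, 1.559, -0.226]
force: [-3.7, -2.7, 5.6]
opening: 0.0195
```

Contact with the deck (about 6 N up). Sliding along the rail.

Request:
jog_arm --pt "-0.03 0 0.6 0 0 0 1" --pt "-0.03 0 1.4 0 0 0 1" --pt "-0.03 0 2.2 0 0 0 1" --pt "-0.03 0 3 0 0 0 1" --pt "-0.03 0 3.4 0 0 0 1"

```text
t: 6.95
tool_pos: [0.5529, 0.1927, 0.1023]
orientation: [0.225, 1.559, -0.226]
force: [-0.6, 1.1, -1.9]
opening: 0.0196
```

```bash
python3 go.py .5510 .1933 .1021 -16.3; python3 snap.py s6 scene 330 190 450 330 4;python3 ov.py s6 330 190 4 0.002 -0.0417
```

```text
t 6.95 pos [0.5529 0.1927 0.1023] F [-0.6  1.1 -1.9] open 0.0196
move [0.02, 0.0, -0.2] [-0.2, 0.0, 0.0]
yaw -16.479732530846373 under [0.55364549 0.19449136 0.06059957] [-5.31129824e-04  7.89207401e-04  9.99999548e-01]
```

View pics/s6.png

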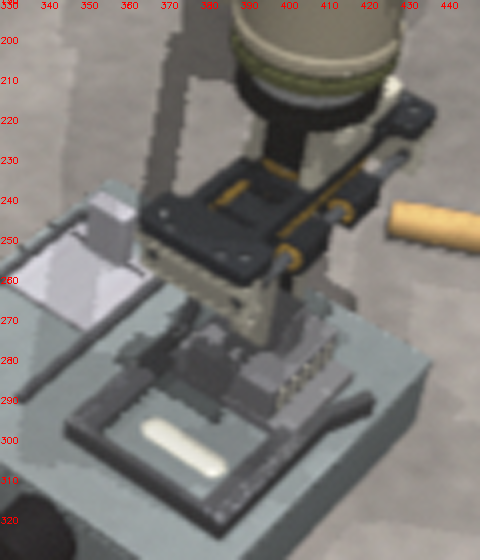

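Request:
jog_arm --pt "0 0 0.6 -0.2 0 0 1" --pt "0 0 1.3 -0.2 0 0 1" --pt "0 0 2 -0.2 0 0 1" --pt "0 0.0 2.7 -0.2 0 0 1" --pt "0 0.0 3.2 -0.2 0 0 1"

```text
t: 7.62
tool_pos: [0.5842, 0.1834, 0.1022]
orientation: [0.223, 1.559, -0.224]
force: [-3.5, 0.2, -0.4]
opening: 0.0198
```

```bash
python3 go.py .6246 .1717 .1021 -16.3; python3 snap.py s7 scene 330 190 450 330 4;python3 ov.py s7 330 190 4 0.002 -0.0417
```

```text
t 7.62 pos [0.5842 0.1834 0.1022] F [-3.5  0.2 -0.4] open 0.0198
move [0.02, 0.01, 4.21] [0.0, 0.0, 0.0]
yaw -16.29725655321944 under [0.58506423 0.18515779 0.06071394] [-6.72875959e-04  7.07779615e-04  9.99999523e-01]
```

View pics/s7.png

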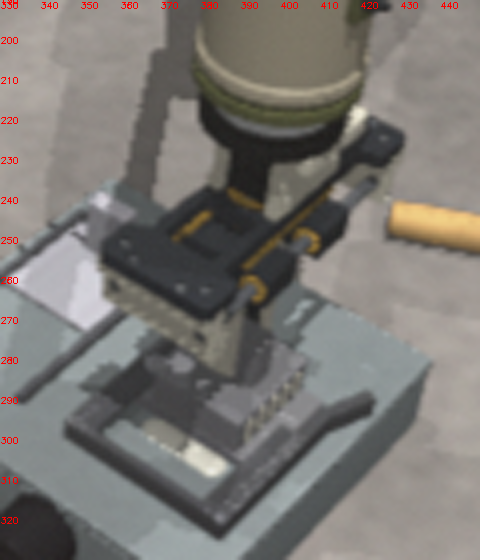

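Request:
jog_arm --pt "0 0 0.7 0 0 0 1" --pt "0 0 1.4 0 0 0 1" --pt "0 0 2.1 0 0 0 1" --pt "0 0 2.8 0 0 0 1" --pt "0 0 3.3 0 0 0 1"

```text
t: 8.3
tool_pos: [0.6167, 0.1738, 0.1025]
orientation: [0.223, 1.558, -0.224]
force: [-0.4, 0.7, -0.4]
opening: 0.0198
```

```bash
python3 go.py .6246 .1717 .1021 -16.3
```

```text
t 8.3 pos [0.6167 0.1738 0.1025] F [-0.4  0.7 -0.4] open 0.0198
move [0.04, 0.02, 0.81] [-0.0, 0.1, 0.0]
```

Still 8 mm to go; small steps now.

Request:
jog_arm --pt "0 0 0.2 0 0 0 1" --pt "0 0 0.4 0 0 0 1" --pt "0 0 0.6 0 0 0 1" --pt "0 0 0.6 0 0 0 1"

```text
t: 8.8
tool_pos: [0.6227, 0.172, 0.1024]
orientation: [0.223, 1.558, -0.224]
force: [2.2, -0.3, -1.1]
opening: 0.0195
```

Request:
jog_arm --pt "0 0 0.15 0 0 0 1" --pt "0 0 0.25 0 0 0 1" --pt "0 0 0.25 0 0 0 1"

```text
t: 9.18
tool_pos: [0.6247, 0.1714, 0.1022]
orientation: [0.223, 1.559, -0.224]
force: [-2.0, -0.3, 0.1]
opening: 0.0196
```

```bash
python3 go.py .6246 .1717 .1021 -16.3;python3 snap.py s8 scene 330 190 450 330 4
```

```text
t 9.18 pos [0.6247 0.1714 0.1022] F [-2.  -0.3  0.1] open 0.0196
move [0.01, 0.02, -0.02] [0.0, 0.0, 0.0]
```

View pics/s8.png

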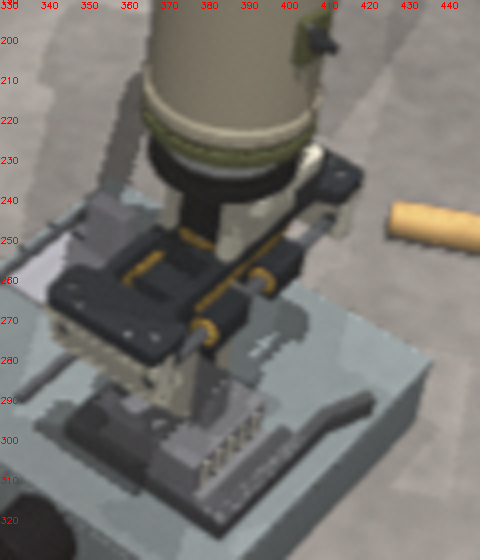

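Request:
jog_arm --pt "0 0 0.1 0 0 0 1" --pt "0 0 0.15 0 0 0 1" --pt "0 0 0.15 0 0 0 1"

```text
t: 9.6
tool_pos: [0.6255, 0.1713, 0.1022]
orientation: [0.223, 1.56, -0.224]
force: [-5.9, 1.7, 3.3]
opening: 0.0197
```

Request:
jog_arm --pt "0 0 0.1 0 0 0 1" --pt "0 0 0.2 0 0 0 1" --pt "0 0 0.2 0 0 0 1" --pt "0 0 0.2 0 0 0 1"

```text
t: 10.1
tool_pos: [0.6258, 0.1714, 0.1023]
orientation: [0.223, 1.564, -0.224]
force: [-11.0, 3.0, 6.7]
opening: 0.02
```

```bash
python3 go.py .6246 .1717 .1021 -16.3
```

```text
t 10.1 pos [0.6258 0.1714 0.1023] F [-11.    3.    6.7] open 0.02
move [0.02, -0.0, -0.12] [0.0, -0.2, 0.1]
```

Request:
jog_arm --pt "0 0 -0.1 0 0 0 1" --pt "0 0 -0.1 0 0 0 0.7" --pt "0 0 -0.1 0 0 0 0.5" --pt "0 0 -0.1 0 0 0 0.5" --pt "0 0 -0.1 0 0 0 0.5"

```text
t: 10.72
tool_pos: [0.6249, 0.1716, 0.1024]
orientation: [0.223, 1.563, -0.224]
force: [0.1, -0.4, -0.0]
opening: 0.0465
```

Request:
jog_arm --pt "-2 0 0 0 0 0 0.5" --pt "-5 0 0 0 0 0 0.5" --pt "-9 0 0 0 0 0 0.5" --pt "-11 0 0 0 0 0 0.5" --pt "-11 0 0 0 0 0 0.5"

```text
t: 11.35
tool_pos: [0.6268, 0.1719, 0.2152]
orientation: [0.224, 1.559, -0.222]
force: [0.2, -0.3, -0.5]
opening: 0.0462
```

```bash
python3 go.py .4995 .0749 .2 -16.3;python3 snap.py s9 scene 330 190 450 330 4
```

```text
t 11.35 pos [0.6268 0.1719 0.2152] F [ 0.2 -0.3 -0.5] open 0.0462
move [1.51, -12.88, -9.5] [0.0, 0.0, -0.1]
```

View pics/s9.png

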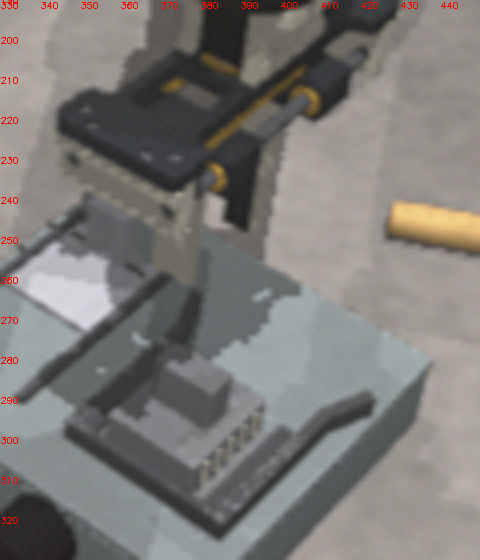

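Cassette sits flush against the end stop, released. Next, the gate: move above the tab.

Request:
jog_arm --pt "0.5 -4 -3 0 0 0 0.5" --pt "1 -9 -6.5 0 0 0 0.5" --pt "1.5 -12.9 -9.5 0 0 -0.1 0.5" --pt "1.5 -12.9 -9.5 0 0 -0.1 0.5" --pt "1.5 -12.9 -9.5 0 0 -0.1 0.5"

```text
t: 12.02
tool_pos: [0.498, 0.0745, 0.1971]
orientation: [0.222, 1.564, -0.225]
force: [0.3, 1.3, -0.2]
opening: 0.0465
```

```bash
python3 go.py .4995 .0749 .077 -16.3;python3 snap.py s10 scene 300 150 420 290 4;python3 snap.py t10 top 190 150 330 280 4
```

```text
t 12.03 pos [0.498  0.0745 0.1971] F [ 0.3  1.3 -0.2] open 0.0465
move [12.01, 0.11, 0.18] [-0.0, -0.2, 0.1]
```

View pics/s10.png

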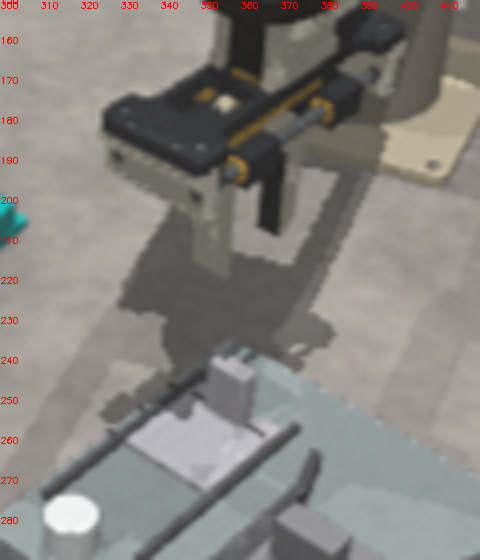

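View pics/t10.png

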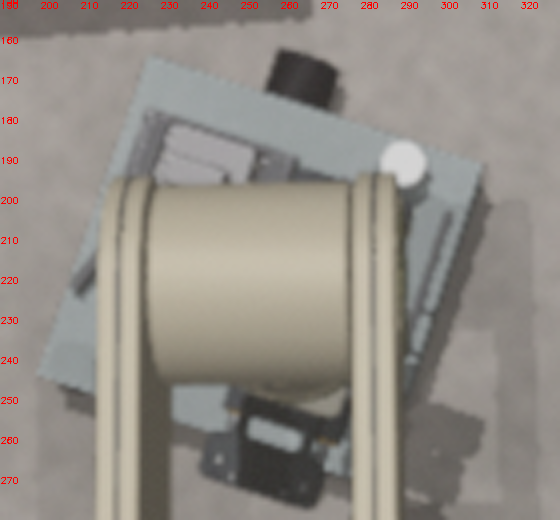

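Request:
jog_arm --pt "5 0.1 0.18 0 -0.2 0.1 0.5" --pt "9 0.1 0.18 0 -0.2 0.1 0.5" --pt "11 0.1 0.18 0 -0.2 0.1 0.5" --pt "12 0.1 0.18 0 -0.2 0.1 0.5" --pt "12 0.1 0.18 0 -0.2 0.1 0.5"

```text
t: 12.75
tool_pos: [0.5007, 0.0755, 0.0776]
orientation: [0.222, 1.56, -0.223]
force: [0.3, -1.3, 0.4]
opening: 0.0462
```

```bash
python3 go.py .4995 .0749 .077 -16.3;python3 snap.py s11 scene 300 190 400 290 5
```

```text
t 12.75 pos [0.5007 0.0755 0.0776] F [ 0.3 -1.3  0.4] open 0.0462
move [0.06, -0.09, -0.1] [0.1, -0.0, 0.0]
```

View pics/s11.png

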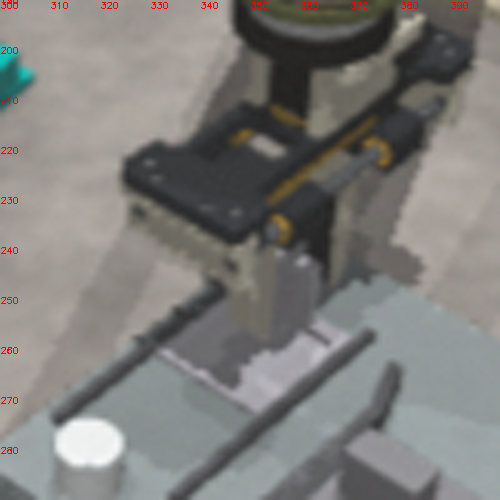

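Request:
jog_arm --pt "0 0 0 0 0 0 0.75" --pt "0 0 0 0 0 0 1" --pt "0 0 0 0 0 0 1" --pt "0 0 0 0 0 0 1" --pt "0 0 0 0 0 0 1"

```text
t: 13.42
tool_pos: [0.501, 0.0756, 0.0788]
orientation: [0.223, 1.559, -0.223]
force: [-3.5, -0.2, 4.9]
opening: 0.0142
```

```bash
python3 go.py .4995 .0749 .077 -16.3
```

```text
t 13.43 pos [0.501  0.0756 0.0788] F [-3.5 -0.2  4.9] open 0.0142
move [0.18, -0.11, -0.13] [0.0, 0.0, 0.0]
```

Tab gripped (14.2 mm). Easing back to find the shut stop as the zero reference.

Request:
jog_arm --pt "0 0 -0.1 0 0 0 1" --pt "0 0 -0.1 0 0 0 1" --pt "0 0 -0.1 0 0 0 1"

```text
t: 13.8
tool_pos: [0.5, 0.0759, 0.0788]
orientation: [0.223, 1.559, -0.223]
force: [-3.0, 1.2, 4.6]
opening: 0.014
```

Request:
jog_arm --pt "0 0 -0.1 0 0 0 1" --pt "0 0 -0.1 0 0 0 1" --pt "0 0 -0.1 0 0 0 1"

```text
t: 14.18
tool_pos: [0.4993, 0.0761, 0.0788]
orientation: [0.223, 1.558, -0.223]
force: [0.7, -0.0, 1.4]
opening: 0.0136
```

Request:
jog_arm --pt "0 0 -0.1 0 0 0 1" --pt "0 0 -0.1 0 0 0 1" --pt "0 0 -0.1 0 0 0 1"

```text
t: 14.55
tool_pos: [0.4993, 0.0761, 0.0788]
orientation: [0.223, 1.556, -0.223]
force: [5.8, -1.3, -4.1]
opening: 0.0137
```

```bash
python3 go.py .4995 .0749 .077 -16.3;python3 snap.py s12 scene 300 190 400 290 5
```

```text
t 14.55 pos [0.4993 0.0761 0.0788] F [ 5.8 -1.3 -4.1] open 0.0137
move [0.18, -0.11, 0.06] [0.0, 0.2, -0.0]
```

View pics/s12.png

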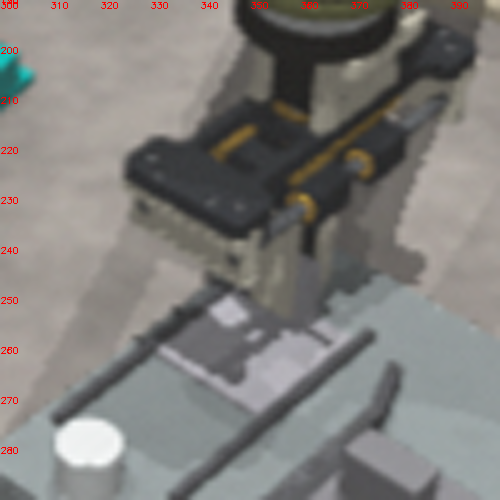

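Shut stop found at TCP (0.4993, 0.0761), within 1 mm of the vision estimate. Half open is 30 mm further: (0.5281, 0.0677).

Request:
jog_arm --pt "0 0 0.5 0 0.2 0 1" --pt "0 0 1.2 0 0.2 0 1" --pt "0 0 1.9 0 0.2 0 1" --pt "0 0 2.6 0 0.2 0 1" --pt "0 0 2.9 0 0.2 0 1"

```text
t: 15.22
tool_pos: [0.5265, 0.068, 0.0788]
orientation: [0.223, 1.562, -0.223]
force: [-7.9, 1.5, 7.5]
opening: 0.0136
```

```bash
python3 go.py .5281 .0677 .0788 -16.3
```

```text
t 15.22 pos [0.5265 0.068  0.0788] F [-7.9  1.5  7.5] open 0.0136
move [-0.01, 0.01, 0.16] [0.0, -0.2, 0.0]
```

Request:
jog_arm --pt "0 0 0.2 0 0 0 1" --pt "0 0 0.2 0 0 0 1" --pt "0 0 0.2 0 0 0 1" --pt "0 0 0.2 0 0 0 1"

```text
t: 15.72
tool_pos: [0.5279, 0.0676, 0.0788]
orientation: [0.223, 1.564, -0.223]
force: [-7.9, 1.2, 7.7]
opening: 0.0139
```

```bash
python3 go.py .5281 .0677 .0788 -16.3
```

```text
t 15.72 pos [0.5279 0.0676 0.0788] F [-7.9  1.2  7.7] open 0.0139
move [-0.0, 0.01, 0.02] [0.0, -0.3, 0.0]
```

Request:
jog_arm --pt "0 0 0.02 0 0 0 1" --pt "0 0 0.02 0 0 0 1" --pt "0 0 0.02 0 0 0 1" --pt "0 0 0.02 0 0 0 1" --pt "0 0 0.02 0 0 0 1"

```text
t: 16.35
tool_pos: [0.5275, 0.0677, 0.0788]
orientation: [0.223, 1.566, -0.223]
force: [-7.6, 2.4, 6.6]
opening: 0.0138
```

```bash
python3 go.py .5281 .0677 .0788 -16.3;python3 snap.py s13 scene 290 220 440 350 5; python3 snap.py t13 top 195 155 320 275 5; python3 go.py .5281 .0677 .0788 -16.3
python3 - <<'E'
from h import *
c=load("s13");dk=[.6246,.1717,np.radians(-16.3)]
im=cv2.imread("pics/s13.png")
from wf import wire
M=np.c_[[np.cos(dk[2]),np.sin(dk[2]),0],[-np.sin(dk[2]),np.cos(dk[2]),0],[0,0,1.]]
o=c["frame"][225:285,300:400,::-1];o=cv2.resize(o,None,fx=8,fy=8,interpolation=cv2.INTER_CUBIC);cv2.imwrite("pics/s13z.png",o)
E
```

```text
t 16.35 pos [0.5275 0.0677 0.0788] F [-7.6  2.4  6.6] open 0.0138
move [-0.0, 0.01, 0.06] [0.1, -0.4, 0.0]
t 16.45 pos [0.5275 0.0677 0.0788] F [-7.5  1.6  6.4] open 0.0139
move [-0.0, 0.01, 0.06] [0.1, -0.4, 0.0]
```

View pics/s13.png

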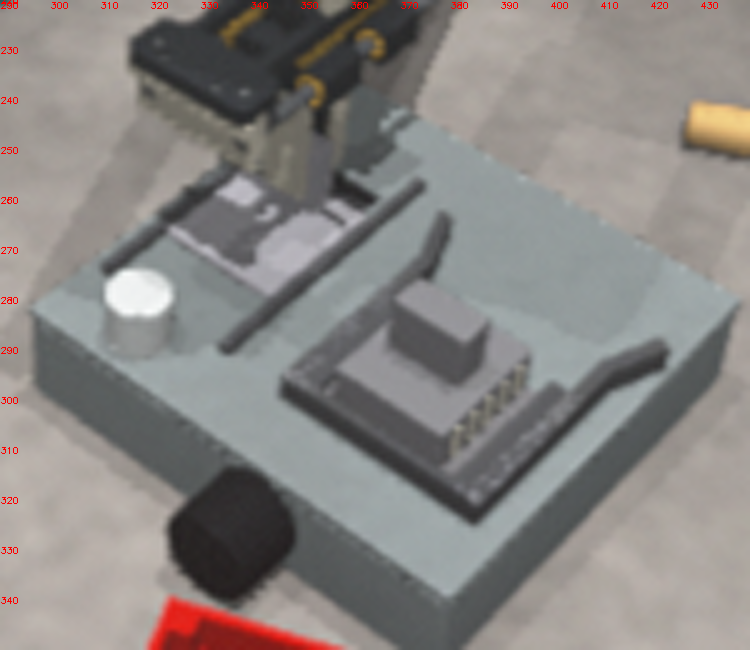

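View pics/s13z.png

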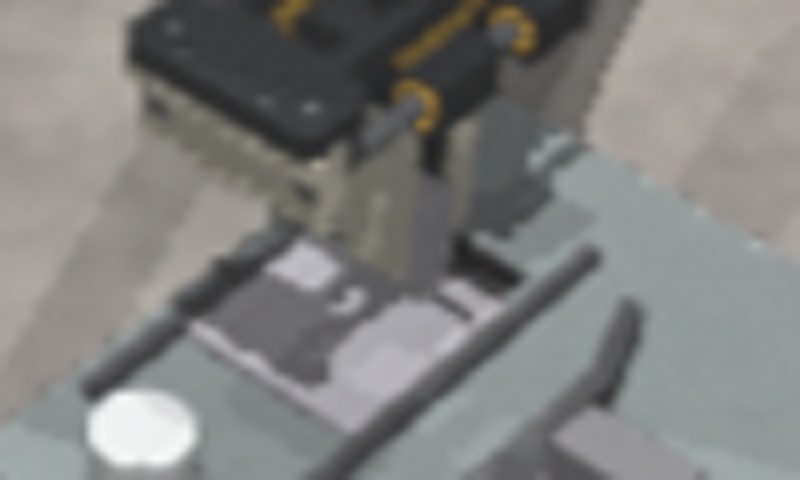

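View pics/t13.png

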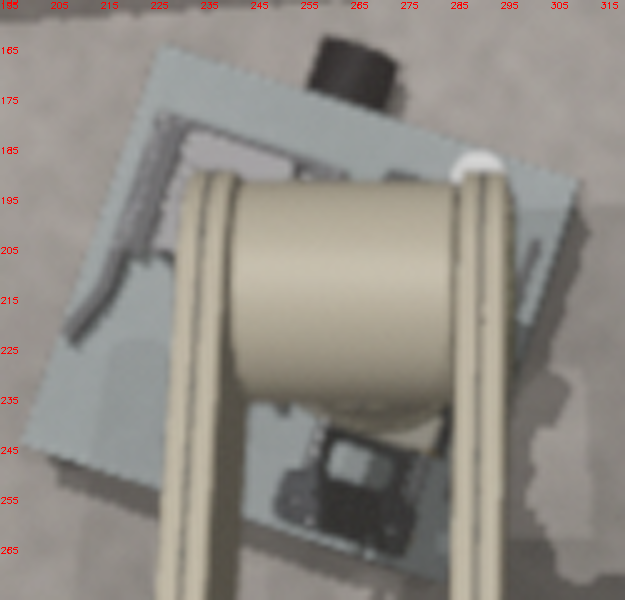

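Request:
jog_arm --pt "0 0 0.12 0 -0.4 0 1" --pt "0 0 0.12 0 -0.4 0 1" --pt "0 0 0.12 0 -0.4 0 1" --pt "0 0 0.12 0 -0.4 0 1" --pt "0 0 0.12 0 -0.4 0 1"

```text
t: 17.08
tool_pos: [0.5279, 0.0676, 0.0787]
orientation: [0.222, 1.562, -0.223]
force: [-7.7, 1.7, 8.1]
opening: 0.0138
```

```bash
python3 go.py .5281 .0677 .0788 -16.3;python3 snap.py s14 scene 300 225 400 285 8;  python3 go.py .5281 .0677 .0788 -16.3
python3 - <<'E'
# plate front-edge shift between first (shut) and now: crop both side by side
from h import *
a=load("scene0")["frame"][235:290,300:375,::-1];b=load("s14")["frame"][235:290,300:375,::-1]
cv2.imwrite("pics/cmp.png",cv2.resize(np.vstack([a,b])[:, :],None,fx=5,fy=5,interpolation=cv2.INTER_CUBIC))
E
```

```text
t 17.07 pos [0.5279 0.0676 0.0787] F [-7.7  1.7  8.1] open 0.0138
move [-0.01, 0.02, 0.01] [0.1, -0.1, 0.1]
t 17.12 pos [0.5279 0.0676 0.0788] F [-8.   1.4  7.1] open 0.0144
move [-0.0, 0.02, 0.01] [0.1, -0.1, 0.1]
```

View pics/cmp.png

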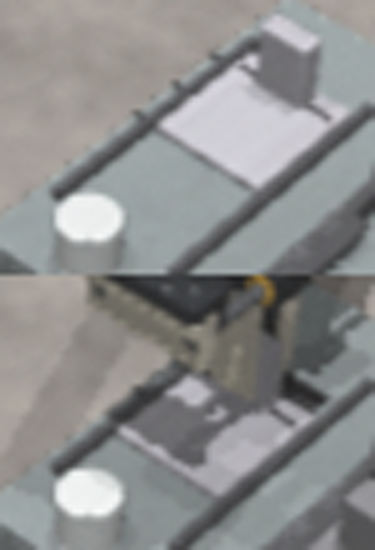

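```bash
python3 - <<'E'
from h import *
c=load("s14");dk=[.6246,.1717,np.radians(-16.3)]
p=proj(c,tf(dk,[(-.04,-.11,.063),(-.01,-.11,.063)]));print(p[1]-p[0])
p=proj(c,tf(dk,[(-.093,-.145,.063),(-.063,-.145,.063),(-.033,-.145,.063),(.001,0,.126)]));print(p)
E
python3 go.py .5281 .0677 .0788 -16.3
```

```text
[-7.77240602  6.4138776 ]
[[351.14967784 250.7608299 ]
 [343.73991657 256.64614258]
 [336.1031999  262.71171794]
 [377.32760819 281.24678558]]
t 17.12 pos [0.5279 0.0676 0.0788] F [-8.   1.4  7.1] open 0.0144
move [-0.0, 0.02, 0.01] [0.1, -0.1, 0.1]
```

Request:
jog_arm --pt "0 0 0.06 0 -0.1 0 1" --pt "0 0 0.06 0 -0.1 0 1" --pt "0 0 0.06 0 -0.1 0 1" --pt "0 0 0.06 0 -0.1 0 1" --pt "0 0 0.06 0 -0.1 0 1"

```text
t: 17.75
tool_pos: [0.5278, 0.0676, 0.0787]
orientation: [0.222, 1.562, -0.223]
force: [-7.7, 0.8, 6.7]
opening: 0.0136
```

```bash
python3 go.py .5281 .0677 .0788 -16.3; python3 snap.py send scene 0 0 640 480 1;python3 go.py .5281 .0677 .0788 -16.3
```

```text
t 17.75 pos [0.5278 0.0676 0.0787] F [-7.7  0.8  6.7] open 0.0136
move [-0.01, 0.01, 0.02] [0.1, -0.2, 0.1]
t 17.8 pos [0.5278 0.0676 0.0788] F [-7.5  1.4  7. ] open 0.0137
move [-0.0, 0.01, 0.02] [0.1, -0.2, 0.1]
```

View pics/send.png

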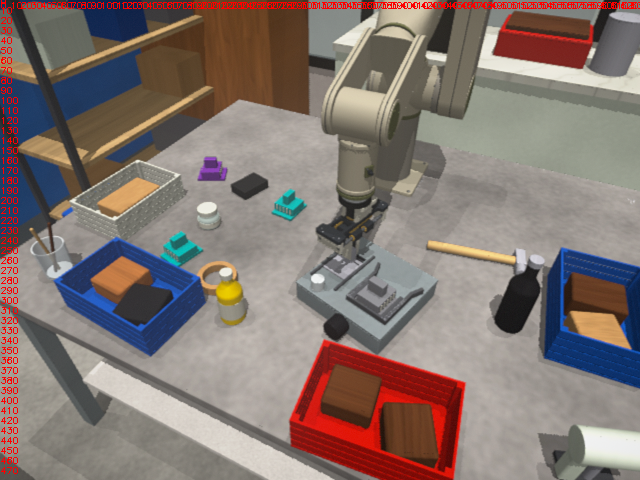

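Everything else is in place. The plate edge moved (-7.4, 7.0) px, against (-7.8, 6.4) predicted for 30 mm. The gate is steady at about 29.7 mm by the arm's position.

```bash
python3 -c "
from plant import ticket
print(ticket.close_job())"
```

```text
the job is handed in; nothing more can be done
None
```

The job is handed in: the cassette is home in the rail and released, and the gripper is still holding the suction gate at half travel. It took about 18 s of the 51 s allowed.

- **Cassette:** I slid the grey cassette in until it met a hard stop. An extra 2 mm of commanded push moved it only 0.3 mm and raised the force to 11 N. There was a slight pull inward at the catch just before that. After release, the picture shows it flush against the end stop. I could not see the catch roller itself, so the click is inferred from force and position.
- **Gate:** I found the shut stop by touch and opened the gate from there. The arm's position puts it at about 29.7 mm of the 30 mm target. The spring force reads about 7.7 N, where about 8 N is expected at half. The plate edge in the picture also moved by the 30 mm prediction, to within 1 px. It drifted about 0.1 mm over the last checks. I did not read the half-open ridge directly, because the gripper's shadow covered it.
- **Other checks:** A steady upward force of about 7 N showed on the tool while holding the tab. I left it, as it is well below the limits. In the last picture the bystanders are where they started.

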